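Gauge the last sleeves and tip the batch through the funnel into the jar

TASK

Two sleeves stand on the desk: slide the one that fits over the gauge pin down to its shoulder, then put it into the tipping tray with the rest of the batch; the one too tight for the pin goes into the white reject tray. Slide the carriage fully home so that the jar stands under the funnel, tip the tray well up by its handle until all the sleeves have run through the funnel into the jar, and lower the tray to its rest again. Do not disturb the tape roll and the tally counter.

Things in the scene. Friction and masses are not known exactly. Their poses are not given: they have to be found in the camera images.
- stand: Jar filling stand, fixed: grey base, wide steel funnel (mouth 131 mm, rim 182 mm above the desk, splash guard on the far side to 217 mm; spout 46 mm inside, ending 98 mm up), tipping tray on four legs on its near side (-x), jar carriage coming out to the right (-y). Origin on the desk under the funnel axis; x from tray to funnel, y the way the carriage slides home, z up.
- tray_hinge (a point): Middle of the hinge axis of the tipping tray, at the tray's funnel end, 187 mm above the desk. The axis lies along the stand's y.
- tray (a joint): Tilt of the tipping tray about its hinge in rad: 0 lying level on its rest, 1.25 fully tipped (handle end raised, pouring over the lip into the funnel). It falls back by itself if let go. Weighs about 0.4 kg with the sleeves.
- tray_handle (a point): Middle of the tray's handle: a straight round black bar 10 mm thick, 72 mm long (along the stand's y), 42 mm behind the tray's back wall, 141 mm behind and 27 mm above the hinge axis; as the tray is tipped it rises towards the funnel on an arc of 144 mm radius.
- tray_floor (a point): Centre of the tray's floor (192 mm above the desk when level). Open steel tray 66 mm wide inside, walls 27 mm high; back wall 48 mm from this point towards the handle, lip 63 mm the other way. Axes move with the tray; at rest they are the stand's.
- carriage (a joint): Travel of the jar carriage in m along the stand's +y: 0 fully out, 0.095 fully home at its stop with the jar under the spout. It takes about 2 N to slide and stays where it is left.
- push_plate (a point): Centre of the outer (-y) face of the carriage's upright black push plate, 52 mm wide along the stand's x, 9 mm thick, its top 64 mm above the desk; this point is 44 mm above the desk. Pushed along the stand's +y.
- jar: Clear plastic jar, open at the top, 58 mm outside diameter, 52 mm inside, 78 mm high, standing loose in the shallow ring of the carriage. Origin at the centre of its underside, z up.
- gauge: Pin gauge, fixed to the desk: aluminium block 62 x 62 x 16 mm with a steel shoulder, 26 mm in diameter, 20 mm above the desk, and above it an upright 9.4 mm pin, 31 mm tall to its tip at 51 mm above the desk; its last 4 mm taper. Origin under the pin on the desk.
- shoulder (a point): Centre of the gauge's shoulder face at the foot of the pin, 20 mm above the desk.
- sleeve_a: One of the two sleeves to be checked: bright aluminium tube, 18 mm outside diameter, 20 mm long, standing upright on the desk; origin at the centre of its lower end, z along its axis. Exactly one of sleeve_a and sleeve_b has the full 12 mm bore that passes the gauge pin; the other is undersize: 8 mm bore, thicker wall.
- sleeve_a_mid (a point): Middle of sleeve_a on its axis, 10 mm from either end.
- sleeve_b: One of the two sleeves to be checked: bright aluminium tube, 18 mm outside diameter, 20 mm long, standing upright on the desk; origin at the centre of its lower end, z along its axis. Exactly one of sleeve_a and sleeve_b has the full 12 mm bore that passes the gauge pin; the other is undersize: 8 mm bore, thicker wall.
- sleeve_b_mid (a point): Middle of sleeve_b on its axis, 10 mm from either end.
- batch_1_mid (a point): Middle of batch sleeve 1, one of five checked sleeves (18 x 20 mm, 12 mm bore) lying or standing loose in the tipping tray.
- batch_2_mid (a point): Middle of batch sleeve 2, one of five checked sleeves (18 x 20 mm, 12 mm bore) lying or standing loose in the tipping tray.
- batch_3_mid (a point): Middle of batch sleeve 3, one of five checked sleeves (18 x 20 mm, 12 mm bore) lying or standing loose in the tipping tray.
- batch_4_mid (a point): Middle of batch sleeve 4, one of five checked sleeves (18 x 20 mm, 12 mm bore) lying or standing loose in the tipping tray.
- batch_5_mid (a point): Middle of batch sleeve 5, one of five checked sleeves (18 x 20 mm, 12 mm bore) lying or standing loose in the tipping tray.
- reject_tray: White slotted plastic tray for rejects, fixed, 168 x 262 mm, 74 mm high, open at the top, walls 7 mm. Origin at the centre of its underside, y along its long side.
- tape: Bystander: roll of tan masking tape, 104 mm across, 25 mm high, lying flat on the desk; origin at the centre of its underside.
- tally: Bystander: small white hand tally counter, 59 x 53 mm, 32 mm high; origin at the centre of its underside.
There are look-alikes about, which are no part of the job. What is shaped like the jar but blue or red is not meant.

How it is judged (in metres and radians):
On the way, in this order (a step that is already met when the one before it is completed fails the run):
1. the sleeve with the full bore is slid down over the gauge pin, to the shoulder (horizontal distance between sleeve_a_mid and shoulder below 0.004 m and z of sleeve_a_mid in the frame of shoulder below 0.015 m and angle between sleeve_a's own z axis and vertical below 0.2 rad), for 0.1 s.
2. that sleeve lies in the level tray, let go (x of sleeve_a_mid in the frame of tray_floor between -0.05 and 0.065 m and y of sleeve_a_mid in the frame of tray_floor between -0.035 and 0.035 m and z of sleeve_a_mid in the frame of tray_floor between 0 and 0.04 m and contact force between the fingers and sleeve_a below 0.1 N and value of joint tray below 0.1 rad), for 0.1 s.
3. the tray is tipped up with the carriage home (value of joint tray above 0.75 rad and value of joint carriage above 0.088 m), for 0.2 s.
At the end, for the whole second after the job is handed in: All six full-bore sleeves are in the jar, below its rim; the jar stands upright within 12 mm of the funnel axis, carriage home (over 88 mm); the tray is down (below 0.1 rad); the undersize sleeve is in the reject tray, below its rim; jar and reject at rest (horizontal distance between each of sleeve_a_mid, batch_1_mid, batch_2_mid, batch_3_mid, batch_4_mid, batch_5_mid and jar below 0.027 m and z of sleeve_a_mid in the frame of jar between 0 and 0.078 m and z of batch_1_mid in the frame of jar between 0 and 0.078 m and z of batch_2_mid in the frame of jar between 0 and 0.078 m and z of batch_3_mid in the frame of jar between 0 and 0.078 m and z of batch_4_mid in the frame of jar between 0 and 0.078 m and z of batch_5_mid in the frame of jar between 0 and 0.078 m and x of sleeve_b_mid in the frame of reject_tray between -0.078 and 0.078 m and y of sleeve_b_mid in the frame of reject_tray between -0.125 and 0.125 m and z of sleeve_b_mid in the frame of reject_tray between 0 and 0.05 m and angle between jar's own z axis and vertical below 0.15 rad and horizontal distance between jar and stand below 0.012 m and value of joint carriage above 0.088 m and value of joint tray below 0.1 rad and linear speed of each of jar, sleeve_b below 0.02 m/s); the robot touches nothing.
It fails at once if the tape roll or the tally counter is moved by more than 30 mm (distance of any of tape, tally from where it was at the start of the episode above 0.03 m).
It also fails if it takes over 72 s, if anything falls off the work surface, if the arm or the gripper's body presses on something with over 40 N, if the wrist force passes 120 N, or if a joint passes its speed limit or range.

ROBOT

A 7-joint arm with a two-finger parallel gripper is mounted at the origin on a cart in front of the work surface, level with it; the furniture and walls round the work are solid. World frame = base frame: x ahead of the robot, y to its left, z up, the work surface at z = 0. Lengths are in mm, angles in rad, forces in N, time in s.
With the tool pointing down it reaches from about 400 to 850 mm from the base axis. Payload 6.9 kg.
Tool frame: the origin (TCP) lies midway between the tips of the shut fingers; the grasp point (between the pads) lies 19 mm behind it (manip.pinch_z is the distance from the TCP to the grasp point, in mm); z points along the fingers, y is the direction in which the jaws open and shut (so a half turn about z gives the same grasp; the last joint's range is limited). The gripper opens to 85 mm and grips with 20 to 120 N. Pads are 22 mm wide; open, the fingers measure 114 mm over their backs; the gripper's body (76 mm by 85 mm) begins 54 mm behind the grasp point. The pads swing forward as they close: fully open they stand 13 mm farther back than shut.
Start: joints at [0.105, 0.507, -0.238, 1.5, 0.126, 1.149, -0.155], TCP at [624.989, -0.025, 231.275] pointing down, gripper open.
Joint ranges: [-3.08, 3.08], [-0.24, 2.05], [-1.43, 1.35], [0, 2.5], [-1.52, 4.66], [0.17, 1.96], [-2.89, 2.89]. Speed limits (rad/s): [2.39, 2.39, 3.14, 3.14, 3.14, 3.14, 3.14].

INTERFACE

Orientations are given as a rotation vector (axis times angle).
In Python, from rig import observe, vision, job_done, models, manip gives the robot as it stands.
- The arm moves only by the tool move_arm, never from a script. Its argument "motion" is a list of rows, each an object with "dp": the shift along the tool's x, y, z in cm, a list of three; "yaw": the turn about the tool's z in rad. A call has 1 to 10 rows; each row is the pose to reach, as a shift and turn from the pose commanded when the call began, along the tool's axes at that moment; what a row does not reach only later rows make up. A row lasts 1/10 s, in which the tool goes at most 50 mm and 8.59 degrees, less where a joint would pass 70% of its speed; a pose out of reach is approached as far as the arm can. A call with a gripper value outside its range is refused whole. "grip" is the opening, from 0 (shut) to 1 (fully open), set as the call begins (left out, the last holds). The fingers move at their own pace and stop on an object; "newtons" is the grip in N (left out, the last holds). Time passes only in rows, so rows that repeat a pose let the fingers close. It gives the time, the measured TCP pose, the force and the opening at its end, in the units of the state.
- observe(): the state, without advancing time (a new reading comes with each control period).
- vision.capture(name): name is "scene" or "side" or "wrist"; returns the picture (384x512x3 uint8, red, green, blue); there is no depth.
- vision.camera_params(name): a dict with "mtx" (3x3 intrinsics, pixels), "R" (3x3) and "t" (3): a world point X has camera coordinates R X + t. Camera axes: x right, y down, z forward; pixel columns grow to the right and rows downward; lengths in mm; the calibration is good to about 2 mm. A picture is of the moment at which its call begins: read the wrist's pose just before it. camera_params takes no time and is no camera call; for the wrist camera it gives the pose at the moment of the call.
- job_done(): hands the job in, once; it reports no verdict.
Trained networks look in the newest picture that a camera, given by its name, has taken for a name from the list of things; names that differ only in an ending like _2 or _b are one class to them, and where a whole thing is asked for, a point or a joint stands for the part that bears it (a point fixed in the world has none). Each returns a list of dicts, best first, with "score" (0 to 1); they miss things now and then, are a little off and sometimes report something else, mostly with a low value. They report only what shows in the picture. A call takes as long as a camera call. They do not tell look-alikes from the thing itself.
- models.boxes_of(camera, target): "xyz" ([x, y, z] in mm, in world coordinates, good to about 4 mm: the middle of the surface that is visible of it).
The state is a dict: "time_s": time; "q": joint angles; "qvel": joint speeds; "joint_efforts": joint torques, N m; "eef_pos": TCP position; "tool_rot": TCP orientation; "wrist_force": force on the tool from outside, world axes, zero at the start; "moment": the same for the moment, N m; "grip_width": finger opening in mm.
Only numpy, scipy, OpenCV 4.12 (cv2) and the standard library are available. Lean on these libraries where they do the work, as an engineer would, in place of code of your own. Each camera call takes 0.05 s, during which the arm holds its last target. There are 200 camera calls.

## Working session

There is one attempt and no reset: what is moved stays moved. The work goes in short steps, Python scripts to look and compute and a tool call to move; the robot and the scene stay as the last step left them, time stands still between calls to the robot, and variables do not carry over. Pictures are saved under pics/ and viewed, about 8 in all and at most 12, crops included, and the job is handed in when it is done.

Besides the shell and the picture viewer there is one more tool, called as a command line: name --argument value ..., lists and objects as JSON in quotes. move_arm: Moves the arm, as the interface text tells. Its arguments: {"type":"object","properties":{"motion":{"type":"array","items":{"type":"object","properties":{"dp":{"type":"array","items":{"type":"number"}},"yaw":{"type":"number"}}}},"grip":{"type":"number"},"newtons":{"type":"number"}},"required":["motion"]}

```bash
mkdir -p pics; python3 - <<'E'
from rig import observe, vision, models, manip
import cv2,numpy as np
s=observe();print(s['time_s'],s['eef_pos'],s['tool_rot'],s['grip_width'])
for c in ['scene','side']:
    im=vision.capture(c);cv2.imwrite(f'pics/{c}0.png',cv2.resize(im[:,:,::-1],(800,600)))
    p=vision.camera_params(c);print(c,np.round(p['mtx'],1).tolist(),np.round(p['R'],3).tolist(),np.round(p['t'],1).tolist())
    for t in ['stand','sleeve_a','gauge','reject_tray','push_plate','tray_handle','jar','tape','tally']:
        for d in models.boxes_of(c,t)[:5]:
            X=np.array(d['xyz']);u=p['mtx']@(p['R']@X+p['t']);u=u[:2]/u[2]*800/512
            print(t,round(d['score'],2),X.round().tolist(),u.round().tolist())
E
```

```text
0.0 [ 6.24477538e+02 -9.54190100e-02  2.30416284e+02] [-2.22059599e+00 -2.22046301e+00  2.07157995e-03] 85.50536472476084
scene [[435.1, 0.0, 253.1], [0.0, 435.1, 191.3], [0.0, 0.0, 1.0]] [[0.623, -0.782, -0.022], [-0.449, -0.334, -0.829], [0.641, 0.526, -0.559]] [-308.0, 354.3, 1057.3]
stand 0.62 [595.0, -26.0, 85.0] [435.0, 311.0]
stand 0.35 [370.0, 150.0, 21.0] [298.0, 359.0]
gauge 0.56 [532.0, 182.0, 16.0] [341.0, 318.0]
reject_tray 0.71 [468.0, -352.0, 19.0] [547.0, 443.0]
push_plate 0.9 [622.0, -191.0, 14.0] [511.0, 363.0]
tray_handle 0.91 [505.0, -12.0, 211.0] [401.0, 276.0]
tray_handle 0.51 [533.0, 184.0, 15.0] [341.0, 318.0]
jar 0.87 [509.0, -152.0, 51.0] [463.0, 371.0]
jar 0.79 [625.0, -114.0, 70.0] [480.0, 326.0]
jar 0.56 [395.0, -85.0, 49.0] [397.0, 389.0]
jar 0.55 [692.0, -232.0, 53.0] [548.0, 338.0]
tape 0.5 [595.0, -25.0, 84.0] [435.0, 312.0]
tape 0.49 [446.0, 380.0, 18.0] [250.0, 304.0]
tally 0.53 [373.0, 146.0, 23.0] [300.0, 358.0]
tally 0.39 [506.0, -13.0, 214.0] [402.0, 274.0]
side [[363.0, 0.0, 251.7], [0.0, 363.0, 193.9], [0.0, 0.0, 1.0]] [[-0.999, 0.042, 0.008], [0.02, 0.616, -0.788], [-0.038, -0.787, -0.616]] [546.5, 78.3, 1188.3]
stand 0.77 [617.0, 4.0, 104.0] [358.0, 309.0]
stand 0.65 [482.0, 184.0, 18.0] [434.0, 408.0]
sleeve_a 0.53 [443.0, 306.0, 11.0] [465.0, 467.0]
sleeve_a 0.52 [483.0, 183.0, 11.0] [433.0, 409.0]
gauge 0.94 [542.0, 200.0, 16.0] [401.0, 416.0]
gauge 0.68 [382.0, 167.0, 26.0] [488.0, 396.0]
reject_tray 0.67 [418.0, -421.0, 28.0] [436.0, 229.0]
push_plate 0.51 [629.0, -70.0, 19.0] [353.0, 318.0]
tray_handle 0.74 [526.0, 16.0, 210.0] [406.0, 266.0]
jar 0.77 [529.0, -120.0, 39.0] [399.0, 296.0]
jar 0.75 [412.0, -50.0, 52.0] [457.0, 310.0]
jar 0.64 [616.0, 6.0, 103.0] [358.0, 310.0]
tape 0.71 [430.0, 434.0, 18.0] [487.0, 538.0]
tally 0.75 [380.0, 168.0, 23.0] [490.0, 398.0]
```

View pics/scene0.png

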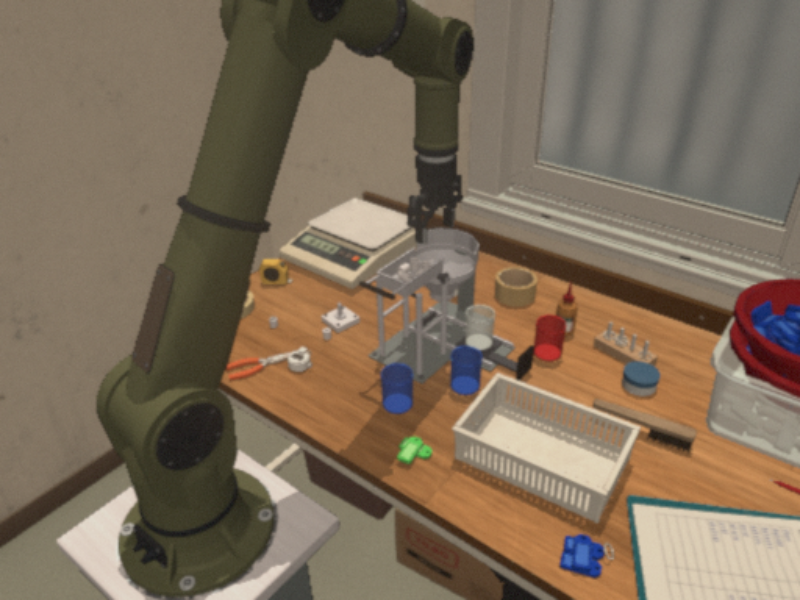

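View pics/side0.png

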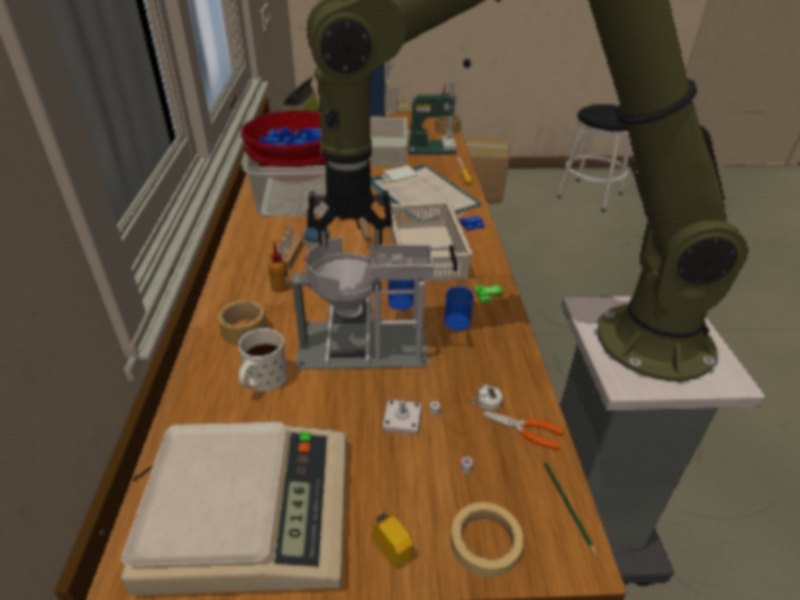

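```bash
cat > h.py <<'E'
from rig import observe, vision, models, manip, job_done
import cv2,numpy as np
from scipy.spatial.transform import Rotation as Ro
def st():
    s=observe();R=Ro.from_rotvec(s['tool_rot']).as_matrix();p=np.array(s['eef_pos'])
    print('t',round(s['time_s'],2),'p',p.round(1),'x',R[:,0].round(3),'z',R[:,2].round(3),'g',round(s['grip_width'],1),'F',np.round(s['wrist_force'],1));return p,R
def to(X,p,R): # shift in tool axes, cm
    return (R.T@(np.array(X)-p)/10).round(2)
def proj(P,X):
    c=P['R']@np.array(X,float)+P['t'];u=P['mtx']@c;return u[:2]/u[2]
def ray(P,u,z):  # pixel to plane z
    d=P['R'].T@np.linalg.solve(P['mtx'],[u[0],u[1],1.]);c=-P['R'].T@P['t'];return c+d*(z-c[2])/d[2]
def cap(c,name,crop=None,scale=1.5625):
    P=vision.camera_params(c);im=vision.capture(c)[:,:,::-1].copy();cv2.imwrite(f'pics/raw_{name}.png',im)
    if crop: im=im[crop[1]:crop[3],crop[0]:crop[2]]
    cv2.imwrite(f'pics/{name}.png',cv2.resize(im,None,fx=scale,fy=scale,interpolation=cv2.INTER_CUBIC))
    P={k:np.array(P[k]) for k in('mtx','R','t')};np.savez(f'pics/{name}.npz',**P);return P,im
def load(n):return dict(np.load(f'pics/{n}.npz'))
E
python3 - <<'E'
from h import *
p,R=st();P=vision.camera_params('wrist')
c=-np.array(P['R']).T@P['t'];print('cam in tool',R.T@(c-p),'axes in tool',(R.T@np.array(P['R']).T).round(3).tolist(),np.array(P['mtx']).round(1).tolist())
E
```

```text
t 1.0 p [625.   -0.  231.3] x [ 0.  1. -0.] z [-0. -0. -1.] g 85.4 F [-0.2  0.4  0.2]
cam in tool [  80.09605061    0.4664386  -142.57373259] axes in tool [[-0.0, -0.949, -0.316], [1.0, -0.0, -0.0], [0.0, -0.316, 0.949]] [[305.2, 0.0, 258.4], [0.0, 305.2, 192.5], [0.0, 0.0, 1.0]]
```

move_arm --motion '[{"dp": [1,-2,-4]},{"dp": [5,-5,-5]},{"dp": [9,-8,-6]},{"dp": [13,-11,-6]},{"dp": [16,-13,-6]},{"dp": [19,-14,-5]},{"dp": [19,-14,-5]},{"dp": [19,-14,-5]},{"dp": [19,-14,-5]},{"dp": [19,-14,-5]}]'

```text
validation failed for argument at $.mo...
```

move_arm --motion '[{"dp": [1.0,-2.0,-4.0],"yaw": 0.0},{"dp": [5.0,-5.0,-5.0],"yaw": 0.0},{"dp": [9.0,-8.0,-6.0],"yaw": 0.0},{"dp": [13.0,-11.0,-6.0],"yaw": 0.0},{"dp": [16.0,-13.0,-6.0],"yaw": 0.0},{"dp": [19.0,-14.0,-5.0],"yaw": 0.0},{"dp": [19.0,-14.0,-5.0],"yaw": 0.0},{"dp": [19.0,-14.0,-5.0],"yaw": 0.0}]'

```text
time_s: 1.8
eef_pos: [484.8, 190.3, 281.3]
tool_rot: [2.219, 2.223, -0.0]
wrist_force: [0.6, -0.8, -0.4]
grip_width: 85.4
```

```bash
python3 - <<'E'
from h import *
p,R=st();P,im=cap('wrist','w1')
for t in ['sleeve_a','gauge','tally','tape','tray_handle']:
    for d in models.boxes_of('wrist',t)[:4]:
        print(t,round(d['score'],2),np.round(d['xyz']),(proj(P,d['xyz'])*1.5625).round())
E
```

```text
t 1.8 p [484.8 190.3 281.3] x [-0.002  1.    -0.   ] z [ 0. -0. -1.] g 85.4 F [ 0.6 -0.8 -0.4]
sleeve_a 0.71 [440. 304.  21.] [346.  96.]
sleeve_a 0.62 [484. 180.  19.] [402. 252.]
gauge 0.66 [537. 196.  12.] [464. 232.]
tally 0.57 [379. 162.  24.] [281. 274.]
tape 0.41 [556.  28. 197.] [520. 560.]
tray_handle 0.61 [554.  27. 195.] [514. 557.]
```

View pics/w1.png

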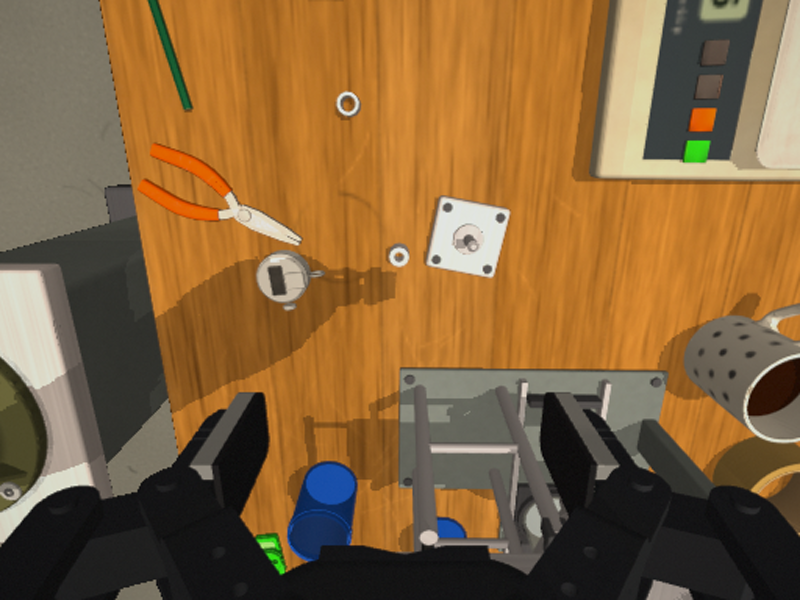

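```bash
python3 - <<'E'
from h import *
im=cv2.imread('pics/raw_w1.png');P=load('w1')
c=im[45:195,200:335];cv2.imwrite('pics/w1c.png',cv2.resize(c,None,fx=4,fy=4,interpolation=cv2.INTER_CUBIC))
hsv=cv2.cvtColor(im,cv2.COLOR_BGR2HSV);m=((hsv[:,:,1]<70)&(hsv[:,:,2]>90)).astype(np.uint8)
cs,hi=cv2.findContours(m,cv2.RETR_CCOMP,cv2.CHAIN_APPROX_NONE)
for i,k in enumerate(cs):
    x,y,w,h=cv2.boundingRect(k)
    if 200<x<335 and 45<y<190 and len(k)>=5 and w>4: 
        e=cv2.fitEllipse(k);print('hole' if hi[0][i][3]>=0 else 'outer',np.round(e[0],2),np.round(e[1],1),round(e[2]), 'z20',ray(P,e[0],20).round(1),'z0',ray(P,e[0],16).round(1))
print('mm/px at z20',(ray(P,(251,100),20)-ray(P,(250,100),20)).round(2))
E
```

```text
outer [254.97 162.84] [12.  13.9] 1 z20 [480.6 178.   20. ] z0 [480.6 177.1  16. ]
hole [255.   162.85] [4.3 6.2] 90 z20 [480.6 178.   20. ] z0 [480.6 177.1  16. ]
outer [298.61 151.05] [51.1 53.3] 55 z20 [538.9 194.2  20. ] z0 [539.4 193.4  16. ]
outer [222.54  66.1 ] [13.4 15.2] 153 z20 [441.1 299.   20. ] z0 [440.7 299.3  16. ]
hole [222.68  66.39] [ 9.  10.9] 17 z20 [441.3 298.7  20. ] z0 [440.8 298.9  16. ]
mm/px at z20 [1.27 0.   0.  ]
```

View pics/w1c.png

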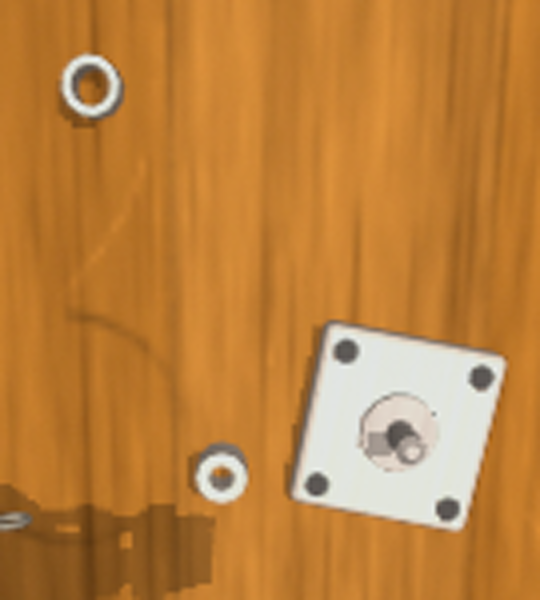

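move_arm --motion '[{"dp": [0.2,2.5,4.0],"yaw": 0.0},{"dp": [0.3,4.5,8.0],"yaw": 0.0},{"dp": [0.4,5.5,12.0],"yaw": 0.0},{"dp": [0.4,5.5,13.0],"yaw": 0.0},{"dp": [0.4,5.5,13.0],"yaw": 0.0},{"dp": [0.4,5.5,13.0],"yaw": 0.0}]'

```text
time_s: 2.7
eef_pos: [540.3, 194.3, 153.0]
tool_rot: [2.221, 2.221, 0.003]
wrist_force: [0.3, 0.8, -0.4]
grip_width: 85.3
```

```bash
python3 - <<'E'
from h import *
p,R=st();P,im=cap('wrist','w2')
P1=load('w1');print('w1 tip',ray(P1,(303,157.5),51),'shoulder',ray(P1,(299.5,153),20))
g=cv2.GaussianBlur(cv2.cvtColor(im,cv2.COLOR_BGR2GRAY),(3,3),0)
u=proj(P,[540,194,16]);print('exp',u)
hsv=cv2.cvtColor(im,cv2.COLOR_BGR2HSV);m=((hsv[:,:,1]<75)).astype(np.uint8)
cs,hi=cv2.findContours(m,cv2.RETR_CCOMP,cv2.CHAIN_APPROX_NONE)
for i,k in enumerate(cs):
    e=cv2.minAreaRect(k)
    if np.hypot(*(np.array(e[0])-u))<60 and cv2.contourArea(k)>20:print(e,ray(P,e[0],16).round(1))
x,y=u.astype(int);c=im[y-90:y+60,x-90:x+90];print(x-90,y-90)
cv2.imwrite('pics/w2c.png',cv2.resize(c,None,fx=4,fy=4,interpolation=cv2.INTER_CUBIC))
E
```

```text
t 2.7 p [540.3 194.3 153. ] x [-0.     1.     0.001] z [ 0.002  0.001 -1.   ] g 85.3 F [ 0.3  0.8 -0.4]
w1 tip [540.53804057 191.94980689  51.        ] shoulder [540.17603032 191.52317547  20.        ]
exp [257.42112037 179.94985516]
((257.97198486328125, 179.40402221679688), (65.56151580810547, 63.414894104003906), 10.30484676361084) [540.5 194.5  16. ]
167 89
```

View pics/w2c.png

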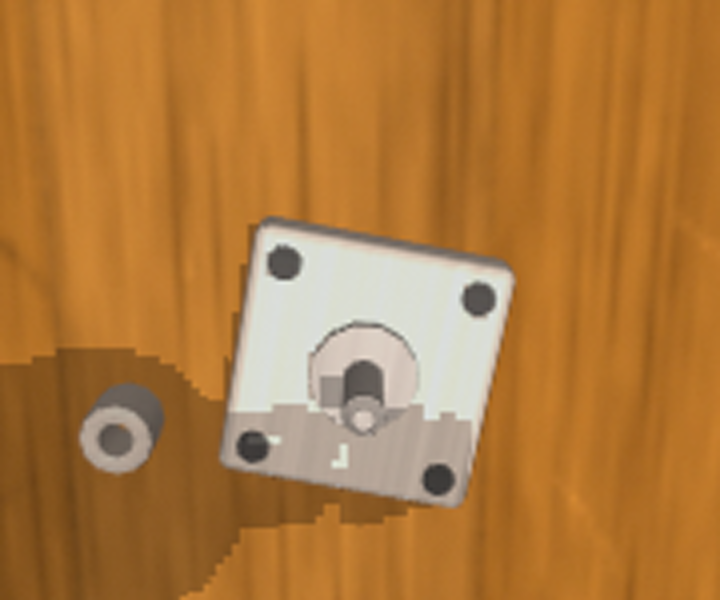

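move_arm --motion '[{"dp": [3.0,-3.0,0.0],"yaw": 0.0},{"dp": [6.0,-6.0,0.0],"yaw": 0.0},{"dp": [9.0,-9.0,2.0],"yaw": 0.0},{"dp": [10.4,-9.9,3.0],"yaw": 0.0},{"dp": [10.4,-9.9,3.0],"yaw": 0.0},{"dp": [10.4,-9.9,3.0],"yaw": 0.0}]'

```text
time_s: 3.35
eef_pos: [441.7, 298.3, 123.0]
tool_rot: [2.22, 2.221, 0.004]
wrist_force: [0.5, 0.1, 0.4]
grip_width: 85.5
```

```bash
python3 - <<'E'
from h import *
P2=load('w2');print('pin tip',ray(P2,(257.5,192.9),51),'shoulder',ray(P2,(257.4,183.2),20),'rejsleeve',ray(P2,(196,198.7),20))
p,R=st();P,im=cap('wrist','w3')
u=proj(P,[441,299,20]);print('exp',u)
hsv=cv2.cvtColor(im,cv2.COLOR_BGR2HSV);m=((hsv[:,:,1]<75)).astype(np.uint8)
cs,hi=cv2.findContours(m,cv2.RETR_CCOMP,cv2.CHAIN_APPROX_NONE)
for i,k in enumerate(cs):
    e=cv2.minAreaRect(k)
    if np.hypot(*(np.array(e[0])-u))<40 and len(k)>8:
        e=cv2.fitEllipse(k);print('hole' if hi[0][i][3]>=0 else 'outer',e,ray(P,e[0],20).round(1))
E
```

```text
pin tip [540.11935394 192.67991165  51.        ] shoulder [539.98380537 191.96645743  20.        ] rejsleeve [481.16509424 176.5212665   20.        ]
t 3.35 p [441.7 298.3 123. ] x [-0.001  1.     0.001] z [ 0.003  0.001 -1.   ] g 85.5 F [0.5 0.1 0.4]
exp [256.64078978 189.89152245]
outer ((255.99171447753906, 186.48074340820312), (19.875314712524414, 24.50416374206543), 2.315906286239624) [440.5 302.   20. ]
hole ((256.10150146484375, 185.93133544921875), (8.12249755859375, 11.905695915222168), 89.19147491455078) [440.6 302.5  20. ]
outer ((236.39205932617188, 189.45651245117188), (412.0262756347656, 558.2266235351562), 98.80506896972656) [423.9 299.4  20. ]
```

move_arm --motion '[{"dp": [0.12,-0.1,4.0],"yaw": 0.0},{"dp": [0.12,-0.1,8.0],"yaw": 0.0},{"dp": [0.12,-0.1,11.0],"yaw": 0.0},{"dp": [0.12,-0.1,12.0],"yaw": 0.0},{"dp": [0.12,-0.1,12.0],"yaw": 0.0},{"dp": [0.12,-0.1,12.0],"yaw": 0.0}]'

```text
time_s: 4.0
eef_pos: [441.3, 299.3, 2.6]
tool_rot: [2.222, 2.22, 0.003]
wrist_force: [-0.4, -0.0, 0.2]
grip_width: 85.5
```

move_arm --motion '[{"dp": [0.0,0.0,0.0],"yaw": 0.0},{"dp": [0.0,0.0,0.0],"yaw": 0.0},{"dp": [0.0,0.0,0.0],"yaw": 0.0},{"dp": [0.0,0.0,0.0],"yaw": 0.0},{"dp": [0.0,0.0,0.0],"yaw": 0.0},{"dp": [0.0,0.0,0.0],"yaw": 0.0},{"dp": [0.0,0.0,0.0],"yaw": 0.0},{"dp": [0.0,0.0,0.0],"yaw": 0.0}]' --grip 0.0 --newtons 30

```text
time_s: 4.8
eef_pos: [440.1, 299.3, 1.7]
tool_rot: [2.221, 2.221, 0.001]
wrist_force: [-0.6, -0.4, 5.3]
grip_width: 16.4
```

move_arm --motion '[{"dp": [0.0,0.0,-4.0],"yaw": 0.0},{"dp": [0.0,0.0,-8.0],"yaw": 0.0},{"dp": [-3.0,3.0,-8.0],"yaw": 0.0},{"dp": [-6.0,6.0,-8.0],"yaw": 0.0},{"dp": [-9.0,8.5,-8.0],"yaw": 0.0},{"dp": [-10.7,9.9,-8.0],"yaw": 0.0},{"dp": [-10.7,9.9,-8.0],"yaw": 0.0},{"dp": [-10.7,9.9,-8.0],"yaw": 0.0},{"dp": [-10.7,9.9,-8.0],"yaw": 0.0}]'

```text
time_s: 5.7
eef_pos: [538.0, 193.6, 81.2]
tool_rot: [-2.219, -2.223, 0.0]
wrist_force: [-0.2, 0.3, -0.6]
grip_width: 16.4
```

```bash
python3 - <<'E'
from h import *
p,R=st();P,im=cap('wrist','w4')
u=proj(P,p);print('tcp px',u, 'pin tip',proj(P,[540.1,192.4,51]),'shoulder',proj(P,[540.1,192.4,20]))
x,y=u.astype(int);x0,y0=max(x-90,0),max(y-100,0);c=im[y0:y0+150,x0:x0+180];print(x0,y0)
cv2.imwrite('pics/w4c.png',cv2.resize(c,None,fx=4,fy=4,interpolation=cv2.INTER_CUBIC))
E
```

```text
t 5.7 p [538.  193.6  81.2] x [-0.002  1.     0.001] z [-0.001  0.001 -1.   ] g 16.4 F [-0.2  0.3 -0.6]
tcp px [257.60881151 251.26093722] pin tip [261.13631842 228.74386635] shoulder [260.80625743 210.24915567]
167 151
```

View pics/w4c.png

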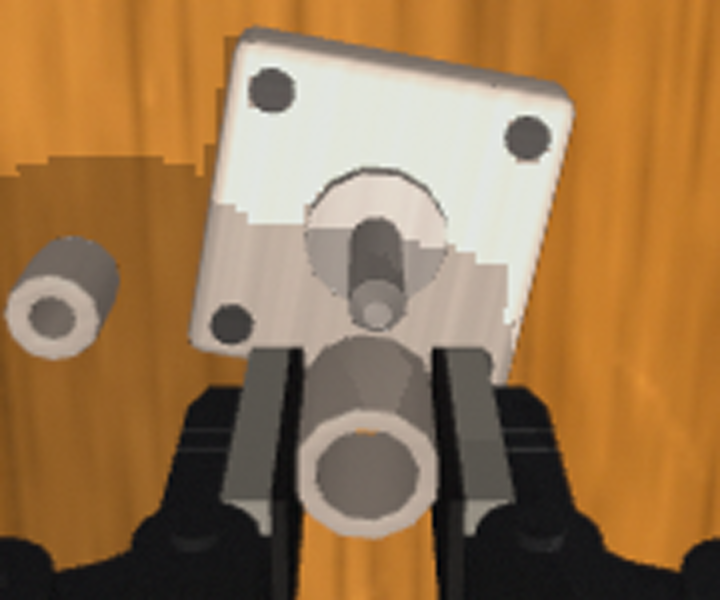

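```bash
python3 - <<'E'
from h import *
P=load('w4');p,R=st()
f=lambda a,b:(167+a/4-.4,151+b/4-.4)
print('sleeve top',ray(P,f(368,474),99.3),'bot left/right',ray(P,f(301,385),79),ray(P,f(432,385),79))
print('near bottom edge (y+9)',ray(P,f(368,336),79),'tip',ray(P,f(377,312),51),'sh',ray(P,f(376,235),20))
E
```

```text
t 5.75 p [538.  193.7  81.2] x [-0.002  1.     0.001] z [-0.001  0.001 -1.   ] g 16.8 F [-0.3  1.3  0.2]
sleeve top [538.53310215 194.31596596  99.3       ] bot left/right [529.62577283 194.97211865  79.        ] [547.02850581 195.00830771  79.        ]
near bottom edge (y+9) [538.51392156 202.17979656  79.        ] tip [539.92176253 192.49765788  51.        ] sh [539.94933387 193.09224303  20.        ]
```

move_arm --motion '[{"dp": [-0.11,0.15,0.0],"yaw": 0.0},{"dp": [-0.11,0.15,1.0],"yaw": 0.0},{"dp": [-0.11,0.15,2.0],"yaw": 0.0},{"dp": [-0.11,0.15,2.0],"yaw": 0.0},{"dp": [-0.11,0.15,2.0],"yaw": 0.0}]'

```text
time_s: 6.25
eef_pos: [540.0, 191.1, 60.6]
tool_rot: [-2.221, -2.221, 0.002]
wrist_force: [0.1, 0.1, -0.2]
grip_width: 16.3
```

move_arm --motion '[{"dp": [0.0,0.0,0.4],"yaw": 0.0},{"dp": [0.0,0.0,0.8],"yaw": 0.0},{"dp": [0.0,0.0,1.2],"yaw": 0.0},{"dp": [0.0,0.0,1.6],"yaw": 0.0},{"dp": [0.0,0.0,1.6],"yaw": 0.0}]'

```text
time_s: 6.75
eef_pos: [540.1, 190.9, 44.6]
tool_rot: [-2.221, -2.221, 0.002]
wrist_force: [0.6, -0.4, -1.5]
grip_width: 16.3
```

move_arm --motion '[{"dp": [0.12,0.0,0.0],"yaw": 0.0},{"dp": [0.12,0.0,0.0],"yaw": 0.0},{"dp": [0.12,0.0,0.0],"yaw": 0.0}]'

```text
time_s: 7.05
eef_pos: [540.5, 192.4, 45.4]
tool_rot: [2.221, 2.221, 0.0]
wrist_force: [-0.6, -0.7, 0.1]
grip_width: 16.1
```

```bash
python3 - <<'E'
from h import *
p,R=st();P,im=cap('wrist','w5')
u=proj(P,p);x,y=u.astype(int);x0,y0=max(x-70,0),max(y-70,0);c=im[y0:y0+120,x0:x0+140];print(x0,y0)
cv2.imwrite('pics/w5c.png',cv2.resize(c,None,fx=4,fy=4,interpolation=cv2.INTER_CUBIC))
E
```

```text
t 7.05 p [540.5 192.4  45.4] x [-0.  1.  0.] z [ 0.  0. -1.] g 16.1 F [-0.6 -0.7  0.1]
187 181
```

View pics/w5c.png

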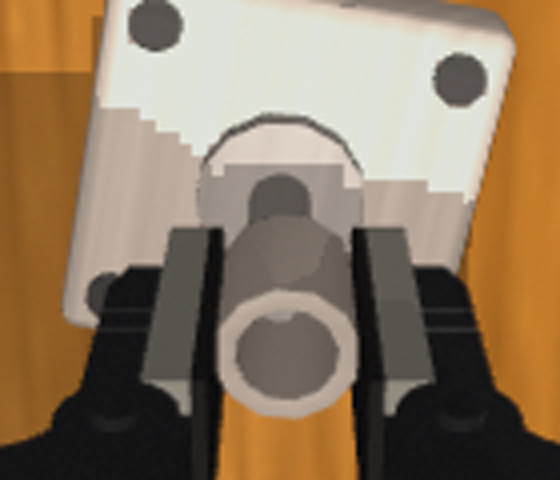

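move_arm --motion '[{"dp": [0.0,0.0,0.6],"yaw": 0.0},{"dp": [0.0,0.0,1.2],"yaw": 0.0},{"dp": [0.0,0.0,1.8],"yaw": 0.0},{"dp": [0.0,0.0,2.1],"yaw": 0.0},{"dp": [0.0,0.0,2.2],"yaw": 0.0},{"dp": [0.0,0.0,2.2],"yaw": 0.0},{"dp": [0.0,0.0,2.2],"yaw": 0.0}]'

```text
time_s: 7.8
eef_pos: [540.6, 192.4, 23.4]
tool_rot: [2.221, 2.221, 0.0]
wrist_force: [0.3, -0.3, -0.5]
grip_width: 16.5
```

move_arm --motion '[{"dp": [0.0,0.0,0.15],"yaw": 0.0},{"dp": [0.0,0.0,0.15],"yaw": 0.0},{"dp": [0.0,0.0,0.0],"yaw": 0.0},{"dp": [0.0,0.0,-4.0],"yaw": 0.0},{"dp": [0.0,0.0,-8.0],"yaw": 0.0},{"dp": [0.0,0.0,-13.0],"yaw": 0.0},{"dp": [0.0,0.0,-18.0],"yaw": 0.0},{"dp": [0.0,0.0,-23.0],"yaw": 0.0},{"dp": [0.0,0.0,-28.0],"yaw": 0.0},{"dp": [0.0,0.0,-30.0],"yaw": 0.0}]'

```text
time_s: 8.8
eef_pos: [541.5, 193.0, 329.0]
tool_rot: [2.219, 2.219, 0.011]
wrist_force: [-0.4, 0.3, -1.0]
grip_width: 16.6
```

move_arm --motion '[{"dp": [-4.0,0.0,0.0],"yaw": 0.0},{"dp": [-8.0,0.0,0.0],"yaw": 0.0},{"dp": [-12.0,0.0,0.0],"yaw": 0.0},{"dp": [-15.0,0.0,0.0],"yaw": 0.0},{"dp": [-15.0,0.0,0.0],"yaw": 0.0},{"dp": [-15.0,0.0,0.0],"yaw": 0.0}]'

```text
time_s: 9.4
eef_pos: [540.4, 41.9, 323.5]
tool_rot: [-2.223, -2.22, -0.001]
wrist_force: [0.2, 0.1, -1.1]
grip_width: 16.3
```

```bash
python3 - <<'E'
from h import *
p,R=st();P,im=cap('wrist','w6')
for t in ['stand','tray_handle','jar','push_plate','batch_1']:
    for d in models.boxes_of('wrist',t+('_mid' if 'batch' in t else ''))[:6]:
        print(t,round(d['score'],2),np.round(d['xyz']),(proj(P,d['xyz'])*1.5625).round())
E
```

```text
t 9.4 p [540.4  41.9 323.5] x [0.002 1.    0.   ] z [ 0.  0. -1.] g 16.3 F [ 0.2  0.1 -1.1]
stand 0.66 [627.   2. 158.] [529. 325.]
tray_handle 0.93 [496.   5. 201.] [329. 346.]
jar 0.72 [404. -85.  52.] [262. 369.]
jar 0.7 [ 534. -168.   65.] [397. 450.]
jar 0.69 [381. 155.  24.] [217. 102.]
batch_1 0.59 [574. -16. 203.] [458. 378.]
batch_1 0.34 [520.  -3. 204.] [369. 360.]
```

View pics/w6.png

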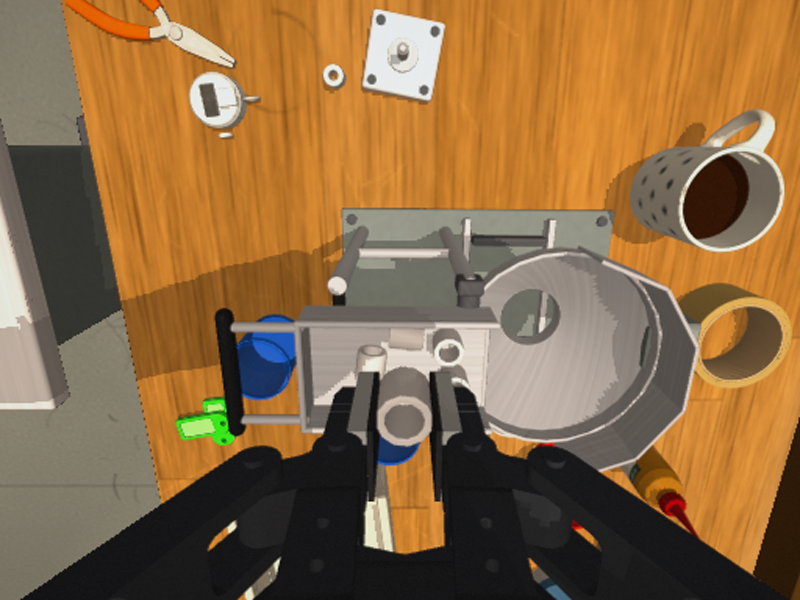

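```bash
python3 - <<'E'
from h import *
P=load('w6');k=lambda a,b,z:ray(P,(a/1.5625-.3,b/1.5625-.3),z).round(1)
print('handle ends',k(225,315,214),k(236,430,214))
print('back wall outer top corner',k(302,308,219),'bottom corner',k(303,432,219),'inner side wall end at lip',k(498,309,219))
print('base corners',k(342,209,8),k(612,209,8))
print('funnel left/right/top',k(697,350,182))
print('funnel rim top',k(575,248,182),'spout',k(530,315,98),k(530,315,140))
E
```

```text
handle ends [440.   30.1 214. ] [437.7 -44.8 214. ]
back wall outer top corner [484.7  35.9 219. ] bottom corner [479.8 -43.  219. ] inner side wall end at lip [592.3  35.1 219. ]
base corners [481.7  62.1   8. ] [738.5  61.6   8. ]
funnel left/right/top [731.   -6.4 182. ]
funnel rim top [644.2  61.2 182. ] spout [644.  -12.6  98. ] [632.3   2.7 140. ]
```

move_arm --motion '[{"dp": [-2.5,0.0,2.0],"yaw": 0.0},{"dp": [-4.8,-0.2,5.0],"yaw": 0.0},{"dp": [-4.8,-0.2,8.0],"yaw": 0.0},{"dp": [-4.8,-0.2,10.0],"yaw": 0.0},{"dp": [-4.8,-0.2,10.6],"yaw": 0.0},{"dp": [-4.8,-0.2,10.6],"yaw": 0.0},{"dp": [-4.8,-0.2,10.6],"yaw": 0.0}]'

```text
time_s: 10.4
eef_pos: [539.2, -5.2, 218.3]
tool_rot: [2.22, 2.222, 0.002]
wrist_force: [0.2, 0.6, -0.6]
grip_width: 16.3
```

move_arm --motion '[{"dp": [0.0,0.0,0.0],"yaw": 0.0},{"dp": [0.0,0.0,0.0],"yaw": 0.0},{"dp": [0.0,0.0,0.0],"yaw": 0.0},{"dp": [0.0,0.0,0.0],"yaw": 0.0},{"dp": [0.0,0.0,0.0],"yaw": 0.0},{"dp": [0.0,0.0,-4.0],"yaw": 0.0},{"dp": [0.0,0.0,-8.0],"yaw": 0.0},{"dp": [4.0,0.0,-10.6],"yaw": 0.0},{"dp": [8.0,0.0,-10.6],"yaw": 0.0},{"dp": [8.0,0.0,-10.6],"yaw": 0.0}]' --grip 0.4

```text
time_s: 11.4
eef_pos: [538.1, 81.1, 324.5]
tool_rot: [-2.211, -2.23, -0.007]
wrist_force: [0.0, -0.1, -1.0]
grip_width: 34.3
```

```bash
python3 - <<'E'
from h import *
p,R=st();P,im=cap('wrist','w7')
cv2.imwrite('pics/w7c.png',cv2.resize(im[120:384,100:500],None,fx=2,fy=2,interpolation=cv2.INTER_CUBIC))
E
```

```text
t 11.4 p [538.1  81.1 324.5] x [-0.008  1.     0.004] z [ 0.002  0.004 -1.   ] g 34.3 F [ 0.  -0.1 -1. ]
```

View pics/w7c.png

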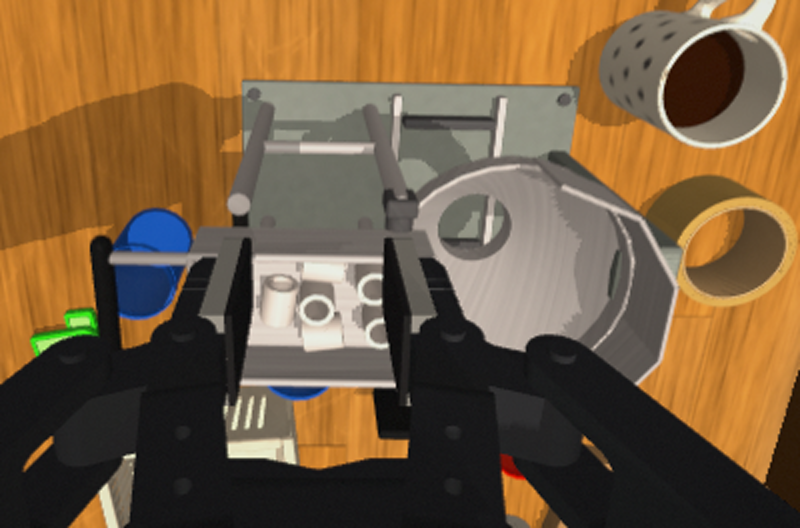

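move_arm --motion '[{"dp": [3.0,-1.0,2.0],"yaw": 0.15},{"dp": [6.0,-3.0,4.0],"yaw": 0.3},{"dp": [9.0,-5.0,8.0],"yaw": 0.45},{"dp": [9.6,-5.7,12.0],"yaw": 0.6},{"dp": [9.6,-5.7,16.0],"yaw": 0.75},{"dp": [9.6,-5.7,20.0],"yaw": 0.9},{"dp": [9.6,-5.7,20.4],"yaw": 1.05},{"dp": [9.6,-5.7,20.4],"yaw": 1.2},{"dp": [9.6,-5.7,20.4],"yaw": 1.35},{"dp": [9.6,-5.7,20.4],"yaw": 1.5}]' --grip 0.6

```text
time_s: 12.45
eef_pos: [481.6, 168.9, 118.8]
tool_rot: [3.139, 0.099, -0.001]
wrist_force: [0.1, 0.2, -0.6]
grip_width: 51.1
```

move_arm --motion '[{"dp": [0.0,0.0,0.0],"yaw": 0.07},{"dp": [0.0,0.0,0.0],"yaw": 0.07},{"dp": [0.0,0.0,0.0],"yaw": 0.07}]'

```text
time_s: 12.75
eef_pos: [481.5, 169.6, 119.1]
tool_rot: [3.141, 0.004, -0.0]
wrist_force: [-0.2, 0.9, 0.4]
grip_width: 51.0
```

```bash
python3 - <<'E'
from h import *
print(np.round(observe()['q'],2))
p,R=st();P,im=cap('wrist','w8')
print(to([480.9,177.2,3],p,R))
u=proj(P,[481,177,20]);print('exp',u)
hsv=cv2.cvtColor(im,cv2.COLOR_BGR2HSV);m=((hsv[:,:,1]<75)).astype(np.uint8)
cs,hi=cv2.findContours(m,cv2.RETR_CCOMP,cv2.CHAIN_APPROX_NONE)
for i,k in enumerate(cs):
    e=cv2.minAreaRect(k)
    if np.hypot(*(np.array(e[0])-u))<40 and len(k)>8:
        e=cv2.fitEllipse(k);print('hole' if hi[0][i][3]>=0 else 'outer',cv2.boundingRect(k),e,ray(P,e[0],20).round(1))
E
```

```text
[-0.43  0.46  0.06  1.95 -0.04  0.73 -1.91]
t 12.75 p [481.5 169.6 119.1] x [ 1.     0.002 -0.   ] z [-0.    -0.001 -1.   ] g 51.0 F [-0.2  0.9  0.4]
[-0.06 -0.77 11.61]
exp [248.02221643 194.45899947]
outer (239, 180, 21, 25) ((249.08175659179688, 191.81666564941406), (20.03034019470215, 24.526790618896484), 7.028398036956787) [483.3 176.1  20. ]
hole (246, 189, 8, 5) ((249.31631469726562, 191.2591552734375), (4.030779838562012, 7.370952606201172), 95.49798583984375) [483.8 175.9  20. ]
```

move_arm --motion '[{"dp": [-0.05,-0.67,3.0],"yaw": 0.0},{"dp": [-0.05,-0.67,7.0],"yaw": 0.0},{"dp": [-0.05,-0.67,10.5],"yaw": 0.0},{"dp": [-0.05,-0.67,11.6],"yaw": 0.0},{"dp": [-0.05,-0.67,11.6],"yaw": 0.0},{"dp": [-0.05,-0.67,11.6],"yaw": 0.0}]'

```text
time_s: 13.4
eef_pos: [481.7, 177.0, 4.3]
tool_rot: [-3.141, -0.001, -0.001]
wrist_force: [0.4, 1.2, 1.0]
grip_width: 51.2
```

move_arm --motion '[{"dp": [0.0,0.0,0.0],"yaw": 0.0},{"dp": [0.0,0.0,0.0],"yaw": 0.0},{"dp": [0.0,0.0,0.0],"yaw": 0.0},{"dp": [0.0,0.0,0.0],"yaw": 0.0},{"dp": [0.0,0.0,0.0],"yaw": 0.0},{"dp": [0.0,0.0,0.0],"yaw": 0.0},{"dp": [0.0,0.0,0.0],"yaw": 0.0},{"dp": [0.0,0.0,-4.0],"yaw": 0.0},{"dp": [0.0,0.0,-8.0],"yaw": 0.0},{"dp": [0.0,0.0,-12.0],"yaw": 0.0}]' --grip 0.0

```text
time_s: 14.4
eef_pos: [480.7, 176.9, 125.2]
tool_rot: [-3.142, -0.001, -0.0]
wrist_force: [1.5, -0.1, -0.1]
grip_width: 16.3
```

```bash
python3 - <<'E'
from h import *
P={k:np.array(v) for k,v in vision.camera_params('scene').items() if k in('mtx','R','t')}
k=lambda a,b,z:ray(P,(a/1.5625-.3,b/1.5625-.3),z).round(1)
for c in [(498,378),(637,430),(605,508),(457,430)]:print(k(*c,74))
print('plate top corners',k(532,345,64),k(518,356,64),'bottom', k(519,376,24),k(532,362,24))
p,R=st()
E
```

```text
[ 507.  -226.8   74. ]
[ 532.  -474.5   74. ]
[ 354.3 -499.4   74. ]
[ 354.8 -241.7   74. ]
plate top corners [ 640.3 -222.4   64. ] [ 594.6 -218.    64. ] bottom [ 588.  -227.6   24. ] [ 640.  -226.6   24. ]
t 14.4 p [480.7 176.9 125.2] x [1.    0.001 0.   ] z [ 0.  0. -1.] g 16.3 F [ 1.5 -0.1 -0.1]
```

move_arm --motion '[{"dp": [0.0,1.0,-4.5],"yaw": 0.0},{"dp": [-1.0,3.0,-9.0],"yaw": 0.0},{"dp": [-1.0,7.0,-13.0],"yaw": 0.0},{"dp": [-1.0,11.0,-15.0],"yaw": 0.0},{"dp": [-1.0,15.0,-15.0],"yaw": 0.0},{"dp": [-1.0,20.0,-15.0],"yaw": 0.0},{"dp": [-1.0,25.0,-15.0],"yaw": 0.0},{"dp": [-1.0,30.0,-15.0],"yaw": 0.0},{"dp": [-1.0,35.0,-15.0],"yaw": 0.0},{"dp": [-1.0,40.0,-15.0],"yaw": 0.0}]'

```text
time_s: 15.4
eef_pos: [470.8, -224.8, 274.1]
tool_rot: [3.142, 0.002, 0.002]
wrist_force: [1.9, -0.3, -0.7]
grip_width: 16.4
```

move_arm --motion '[{"dp": [-1.5,5.0,0.0],"yaw": 0.0},{"dp": [-3.0,9.0,3.0],"yaw": 0.0},{"dp": [-3.0,12.0,8.0],"yaw": 0.0},{"dp": [-3.0,12.0,13.0],"yaw": 0.0},{"dp": [-3.0,12.0,18.0],"yaw": 0.0},{"dp": [-3.0,12.0,22.0],"yaw": 0.0},{"dp": [-3.0,12.0,24.0],"yaw": 0.0},{"dp": [-3.0,12.0,24.0],"yaw": 0.0},{"dp": [-3.0,12.0,24.0],"yaw": 0.0}]'

```text
time_s: 16.3
eef_pos: [441.7, -343.4, 34.1]
tool_rot: [3.141, 0.001, 0.001]
wrist_force: [0.8, -0.5, -0.1]
grip_width: 16.5
```

move_arm --motion '[{"dp": [0.0,0.0,0.0],"yaw": 0.0},{"dp": [0.0,0.0,0.0],"yaw": 0.0},{"dp": [0.0,0.0,0.0],"yaw": 0.0},{"dp": [0.0,0.0,-3.0],"yaw": 0.0},{"dp": [0.0,0.0,-8.0],"yaw": 0.0},{"dp": [0.0,0.0,-13.0],"yaw": 0.0},{"dp": [0.0,0.0,-17.0],"yaw": 0.0},{"dp": [0.0,0.0,-17.0],"yaw": 0.0}]' --grip 0.4

```text
time_s: 17.1
eef_pos: [443.6, -345.2, 209.9]
tool_rot: [3.135, 0.001, 0.015]
wrist_force: [0.7, -0.1, -0.3]
grip_width: 34.1
```

```bash
python3 - <<'E'
from h import *
p,R=st();P,im=cap('wrist','w9')
for t in ['sleeve_a','push_plate','reject_tray','jar']:
    for d in models.boxes_of('wrist',t)[:4]:
        print(t,round(d['score'],2),np.round(d['xyz']),(proj(P,d['xyz'])).round())
E
```

```text
t 17.1 p [ 443.6 -345.2  209.9] x [1.    0.001 0.009] z [ 0.009 -0.007 -1.   ] g 34.1 F [ 0.7 -0.1 -0.3]
sleeve_a 0.71 [ 445. -346.   23.] [257. 169.]
push_plate 0.85 [ 600. -222.   19.] [128.  10.]
push_plate 0.32 [ 597. -132.   13.] [38. 15.]
reject_tray 0.95 [ 455. -356.    4.] [266. 156.]
jar 0.9 [ 415. -100.   41.] [ 29. 200.]
jar 0.8 [ 526. -140.   47.] [40. 92.]
jar 0.63 [ 602. -220.   20.] [124.   9.]
```

```bash
python3 - <<'E'
from h import *
P={k:np.array(v) for k,v in vision.camera_params('scene').items() if k in('mtx','R','t')}
k=lambda a,b,z:ray(P,(a/1.5625-.3,b/1.5625-.3),z).round(1)
print('brush',k(595,403,10),k(690,447,10),'box',k(625,380,20),'red jar left bottom',k(535,350,10),k(565,350,40))
p,R=st();print(to([616,-262,209],p,R))
im=vision.capture('scene')[:,:,::-1];cv2.imwrite('pics/s2.png',cv2.resize(im[180:380,240:440],None,fx=3,fy=3,interpolation=cv2.INTER_CUBIC))
E
```

```text
brush [ 620.5 -370.    10. ] [ 616.  -545.2   10. ] box [ 702.8 -391.1   20. ] red jar left bottom [ 693.5 -205.2   10. ] [ 693.5 -268.4   40. ]
t 17.35 p [ 440.8 -342.4  202.1] x [ 1.     0.001 -0.002] z [-0.002  0.001 -1.   ] g 33.9 F [ 0.3  0.1 -0.3]
[17.53 -8.02 -0.71]
```

View pics/s2.png

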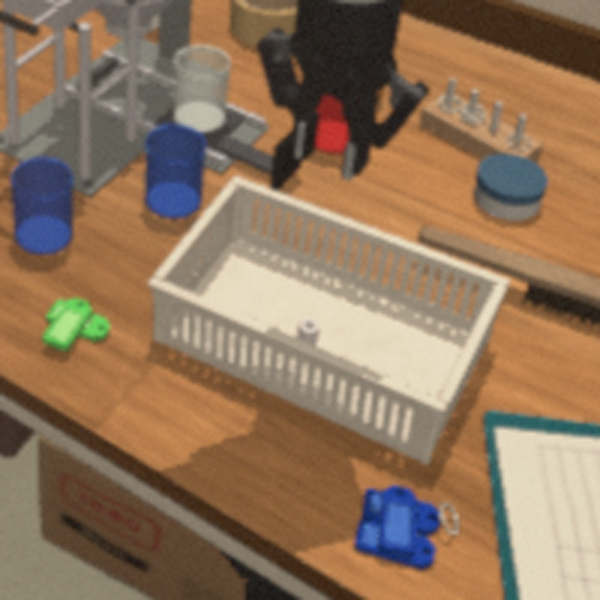

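move_arm --motion '[{"dp": [4.0,-2.0,0.0],"yaw": 0.0},{"dp": [8.0,-4.0,0.0],"yaw": 0.0},{"dp": [12.0,-6.0,0.0],"yaw": 0.0},{"dp": [16.0,-8.0,0.0],"yaw": 0.0},{"dp": [17.5,-8.0,0.0],"yaw": 0.0},{"dp": [17.5,-8.0,0.0],"yaw": 0.0}]' --grip 0.0

```text
time_s: 18.0
eef_pos: [618.2, -260.7, 200.7]
tool_rot: [-3.14, -0.007, 0.003]
wrist_force: [-0.1, 0.1, -0.2]
grip_width: 0.3
```

move_arm --motion '[{"dp": [0.0,0.0,4.0],"yaw": 0.0},{"dp": [0.0,0.0,8.0],"yaw": 0.0},{"dp": [0.0,0.0,12.0],"yaw": 0.0},{"dp": [0.0,0.0,15.5],"yaw": 0.0},{"dp": [0.0,0.0,16.7],"yaw": 0.0},{"dp": [0.0,0.0,16.7],"yaw": 0.0},{"dp": [0.0,0.0,16.7],"yaw": 0.0}]'

```text
time_s: 18.7
eef_pos: [616.6, -263.9, 37.6]
tool_rot: [3.141, -0.0, 0.002]
wrist_force: [0.6, -0.2, -0.4]
grip_width: 0.2
```

move_arm --motion '[{"dp": [0.0,-1.0,0.0],"yaw": 0.0},{"dp": [0.0,-1.8,0.0],"yaw": 0.0},{"dp": [0.0,-2.4,0.0],"yaw": 0.0},{"dp": [0.0,-3.0,0.0],"yaw": 0.0},{"dp": [0.0,-3.6,0.0],"yaw": 0.0},{"dp": [0.0,-4.2,0.0],"yaw": 0.0},{"dp": [0.0,-4.8,0.0],"yaw": 0.0},{"dp": [0.0,-5.4,0.0],"yaw": 0.0},{"dp": [0.0,-6.0,0.0],"yaw": 0.0},{"dp": [0.0,-6.6,0.0],"yaw": 0.0}]'

```text
time_s: 19.7
eef_pos: [616.4, -196.4, 36.2]
tool_rot: [3.142, 0.001, 0.0]
wrist_force: [1.6, -1.5, -0.1]
grip_width: 0.0
```

move_arm --motion '[{"dp": [0.0,-0.6,0.0],"yaw": 0.0},{"dp": [0.0,-1.2,0.0],"yaw": 0.0},{"dp": [0.0,-1.8,0.0],"yaw": 0.0},{"dp": [0.0,-2.4,0.0],"yaw": 0.0},{"dp": [0.0,-3.0,0.0],"yaw": 0.0},{"dp": [0.0,-3.6,0.0],"yaw": 0.0},{"dp": [0.0,-4.0,0.0],"yaw": 0.0},{"dp": [0.0,-4.4,0.0],"yaw": 0.0},{"dp": [0.0,-4.7,0.0],"yaw": 0.0},{"dp": [0.0,-4.9,0.0],"yaw": 0.0}]'

```text
time_s: 20.7
eef_pos: [616.2, -147.6, 36.3]
tool_rot: [-3.142, -0.001, 0.0]
wrist_force: [0.1, -2.2, -0.5]
grip_width: 0.1
```

move_arm --motion '[{"dp": [0.0,-0.2,0.0],"yaw": 0.0},{"dp": [0.0,-0.4,0.0],"yaw": 0.0},{"dp": [0.0,-0.6,0.0],"yaw": 0.0},{"dp": [0.0,-0.8,0.0],"yaw": 0.0}]'

```text
time_s: 21.1
eef_pos: [616.2, -145.0, 36.4]
tool_rot: [3.135, -0.004, 0.002]
wrist_force: [2.9, -16.7, -4.9]
grip_width: -0.1
```

move_arm --motion '[{"dp": [0.0,2.0,0.0],"yaw": 0.0},{"dp": [0.0,4.0,-2.0],"yaw": 0.0},{"dp": [0.0,4.0,-7.0],"yaw": 0.0},{"dp": [0.0,4.0,-12.0],"yaw": 0.0},{"dp": [0.0,4.0,-17.0],"yaw": 0.0},{"dp": [0.0,4.0,-22.0],"yaw": 0.0},{"dp": [0.0,4.0,-26.0],"yaw": -0.15},{"dp": [-4.0,1.0,-28.0],"yaw": -0.3},{"dp": [-8.0,-2.0,-28.0],"yaw": -0.45},{"dp": [-12.0,-5.0,-28.0],"yaw": -0.6}]'

```text
time_s: 22.1
eef_pos: [497.4, -91.0, 316.6]
tool_rot: [-2.998, -0.939, -0.001]
wrist_force: [-0.1, 1.9, 0.6]
grip_width: -0.1
```

```bash
python3 - <<'E'
from h import *
p,R=st();print(to([439,-7,315],p,R))
E
```

```text
t 22.1 p [497.4 -91.  316.6] x [0.821 0.57  0.   ] z [ 0.  0. -1.] g -0.1 F [-0.1  1.9  0.6]
[-1.000e-02 -1.023e+01  1.600e-01]
```

move_arm --motion '[{"dp": [0.0,-3.0,0.0],"yaw": -0.14},{"dp": [0.0,-6.0,0.0],"yaw": -0.28},{"dp": [0.0,-9.0,0.0],"yaw": -0.42},{"dp": [0.0,-10.2,0.0],"yaw": -0.56},{"dp": [0.0,-10.2,0.0],"yaw": -0.7},{"dp": [0.0,-10.2,0.0],"yaw": -0.84},{"dp": [0.0,-10.2,0.0],"yaw": -0.97},{"dp": [0.0,-10.2,0.0],"yaw": -0.97},{"dp": [0.0,-10.2,0.0],"yaw": -0.97}]' --grip 0.6

```text
time_s: 23.0
eef_pos: [441.0, -7.9, 316.2]
tool_rot: [-2.225, -2.217, 0.001]
wrist_force: [0.3, -0.1, -0.2]
grip_width: 51.2
```

```bash
python3 - <<'E'
from h import *
print(np.round(observe()['q'],2))
p,R=st();P,im=cap('wrist','w10')
for t in ['tray_handle','sleeve_a']:
    for d in models.boxes_of('wrist',t)[:7]:
        print(t,round(d['score'],2),np.round(d['xyz']),(proj(P,d['xyz'])).round())
print('handle exp',proj(P,[439,-7,214]),proj(P,[439,29,214]),proj(P,[439,-43,214]))
cv2.imwrite('pics/w10c.png',cv2.resize(im,(768,576)))
E
```

```text
[-0.01  0.15 -0.03  1.8   0.    1.2  -0.05]
t 23.0 p [441.   -7.9 316.2] x [0.004 1.    0.   ] z [-0.001  0.    -1.   ] g 51.2 F [ 0.3 -0.1 -0.2]
tray_handle 0.57 [509.  -6. 199.] [334. 183.]
tray_handle 0.18 [568.   3. 208.] [407. 176.]
sleeve_a 0.94 [536.  -0. 205.] [368. 179.]
sleeve_a 0.65 [519.  -6. 210.] [349. 187.]
sleeve_a 0.47 [ 442. -340.   17.] [260. 332.]
handle exp [255.59463343 189.84224719] [255.28420735 147.31586814] [255.87876159 228.76598009]
```

View pics/w10c.png

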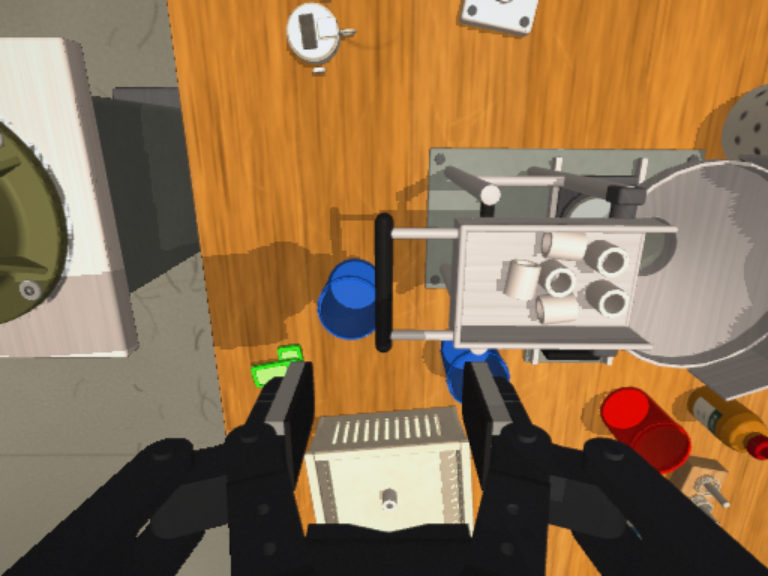

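move_arm --motion '[{"dp": [0.2,-0.15,2.0],"yaw": 0.0},{"dp": [0.2,-0.15,4.5],"yaw": 0.0},{"dp": [0.2,-0.15,7.0],"yaw": 0.0},{"dp": [0.2,-0.15,9.5],"yaw": 0.0},{"dp": [0.2,-0.15,11.5],"yaw": 0.0},{"dp": [0.2,-0.15,12.0],"yaw": 0.0},{"dp": [0.2,-0.15,12.0],"yaw": 0.0}]' --grip 0.4

```text
time_s: 23.85
eef_pos: [439.6, -6.0, 196.0]
tool_rot: [-2.222, -2.22, 0.002]
wrist_force: [-0.2, 1.5, 0.5]
grip_width: 34.2
```

move_arm --motion '[{"dp": [0.0,0.0,0.0],"yaw": 0.0},{"dp": [0.0,0.0,0.0],"yaw": 0.0},{"dp": [0.0,0.0,0.0],"yaw": 0.0},{"dp": [0.0,0.0,0.0],"yaw": 0.0},{"dp": [0.0,0.0,0.0],"yaw": 0.0}]' --grip 0.0 --newtons 20

```text
time_s: 24.35
eef_pos: [438.5, -6.0, 197.0]
tool_rot: [-2.221, -2.22, 0.002]
wrist_force: [-5.5, 0.6, 4.9]
grip_width: 9.0
```

```bash
python3 - <<'E'
from h import *
p,R=st()
for th in np.arange(0.1,1.3,.1):
    a=.189+th;print(round(th,2),'tool y %.2f z %.2f'%((-143.6*np.cos(a)+141)/10,-(143.6*np.sin(a)-27)/10))
E
```

```text
t 24.35 p [438.5  -6.  197. ] x [0.001 1.    0.   ] z [-0.002  0.    -1.   ] g 9.0 F [-5.5  0.6  4.9]
0.1 tool y 0.34 z -1.39
0.2 tool y 0.81 z -2.75
0.3 tool y 1.42 z -4.05
0.4 tool y 2.16 z -5.28
0.5 tool y 3.02 z -6.43
0.6 tool y 3.98 z -7.49
0.7 tool y 5.05 z -8.45
0.8 tool y 6.21 z -9.30
0.9 tool y 7.45 z -10.03
1.0 tool y 8.75 z -10.63
1.1 tool y 10.11 z -11.09
1.2 tool y 11.50 z -11.42
```

move_arm --motion '[{"dp": [0.0,0.15,-0.7],"yaw": 0.0},{"dp": [0.0,0.34,-1.39],"yaw": 0.0},{"dp": [0.0,0.57,-2.07],"yaw": 0.0},{"dp": [0.0,0.81,-2.75],"yaw": 0.0},{"dp": [0.0,1.1,-3.4],"yaw": 0.0},{"dp": [0.0,1.42,-4.05],"yaw": 0.0},{"dp": [0.0,1.8,-4.7],"yaw": 0.0},{"dp": [0.0,2.16,-5.28],"yaw": 0.0},{"dp": [0.0,2.58,-5.87],"yaw": 0.0},{"dp": [0.0,3.02,-6.43],"yaw": 0.0}]'

```text
time_s: 25.35
eef_pos: [467.1, -6.3, 261.4]
tool_rot: [-2.219, -2.218, 0.007]
wrist_force: [-13.4, -0.6, 7.7]
grip_width: 8.9
```

```bash
python3 - <<'E'
from h import *
p,R=st()
th0=.5
for th in np.arange(0.5,1.25,.05):
    a=.189+th;b=.189+th0;print(round(th,2),'tool y %.2f z %.2f'%((-143.6*np.cos(a)+143.6*np.cos(b))/10,-(143.6*np.sin(a)-143.6*np.sin(b))/10))
E
```

```text
t 25.35 p [467.1  -6.3 261.4] x [ 0.001  1.    -0.   ] z [-0.006 -0.    -1.   ] g 8.9 F [-13.4  -0.6   7.7]
0.5 tool y 0.00 z -0.00
0.55 tool y 0.47 z -0.54
0.6 tool y 0.97 z -1.06
0.65 tool y 1.49 z -1.55
0.7 tool y 2.03 z -2.02
0.75 tool y 2.60 z -2.46
0.8 tool y 3.19 z -2.87
0.85 tool y 3.80 z -3.25
0.9 tool y 4.43 z -3.60
0.95 tool y 5.07 z -3.91
1.0 tool y 5.73 z -4.20
1.05 tool y 6.41 z -4.45
1.1 tool y 7.09 z -4.66
1.15 tool y 7.79 z -4.85
1.2 tool y 8.49 z -4.99
```

move_arm --motion '[{"dp": [0.0,0.4,-0.62],"yaw": 0.0},{"dp": [0.0,0.9,-1.14],"yaw": 0.0},{"dp": [0.0,1.42,-1.63],"yaw": 0.0},{"dp": [0.0,1.96,-2.1],"yaw": 0.0},{"dp": [0.0,2.53,-2.55],"yaw": 0.0},{"dp": [0.0,3.13,-2.97],"yaw": 0.0},{"dp": [0.0,3.75,-3.35],"yaw": 0.0},{"dp": [0.0,4.38,-3.7],"yaw": 0.0},{"dp": [0.0,5.02,-4.01],"yaw": 0.0},{"dp": [0.0,5.7,-4.3],"yaw": 0.0}]'

```text
time_s: 26.35
eef_pos: [527.8, -6.8, 304.6]
tool_rot: [2.221, 2.219, 0.0]
wrist_force: [-1.9, -3.9, 1.7]
grip_width: 8.9
```

```bash
python3 - <<'E'
from h import *
p,R=st();P,im=cap('wrist','w11');cap('scene','s3');cap('side','d3')
for c in ['wrist','scene','side']:
    for d in models.boxes_of(c,'sleeve_a')[:7]: print(c,round(d['score'],2),np.round(d['xyz']))
E
```

```text
t 26.35 p [527.8  -6.8 304.6] x [ 0.001  1.    -0.001] z [ 0.001 -0.001 -1.   ] g 8.9 F [-1.9 -3.9  1.7]
```

move_arm --motion '[{"dp": [0.0,0.68,-0.25],"yaw": 0.0},{"dp": [0.0,1.36,-0.46],"yaw": 0.0},{"dp": [0.0,2.06,-0.65],"yaw": 0.0},{"dp": [0.0,2.5,-0.75],"yaw": 0.0},{"dp": [0.0,2.5,-0.75],"yaw": 0.0},{"dp": [0.0,2.5,-0.75],"yaw": 0.0},{"dp": [0.0,2.5,-0.75],"yaw": 0.0},{"dp": [0.0,2.5,-0.75],"yaw": 0.0},{"dp": [0.0,2.5,-0.75],"yaw": 0.0},{"dp": [0.0,2.5,-0.75],"yaw": 0.0}]'

```text
time_s: 27.65
eef_pos: [553.1, -6.9, 311.1]
tool_rot: [2.221, 2.219, 0.0]
wrist_force: [-0.6, -5.5, 1.9]
grip_width: 8.9
```

```bash
python3 - <<'E'
from h import *
p,R=st();cap('wrist','w12');Ps,_=cap('scene','s4');Pd,_=cap('side','d4')
w=cv2.imread('pics/raw_w12.png')[40:300,230:512]
s=cv2.imread('pics/raw_s4.png');d=cv2.imread('pics/raw_d4.png')
u=proj(Ps,[620,-20,110]).astype(int);v=proj(Pd,[600,-10,120]).astype(int);print(u,v)
s=s[u[1]-60:u[1]+60,u[0]-55:u[0]+55];d=d[v[1]-60:v[1]+60,v[0]-55:v[0]+55]
f=lambda i,h:cv2.resize(i,(int(i.shape[1]*h/i.shape[0]),h),interpolation=cv2.INTER_CUBIC)
cv2.imwrite('pics/comp.png',np.hstack([f(s,290),f(d,290),f(w,290)])[:,:800]);print(np.hstack([f(s,290),f(d,290),f(w,290)]).shape)
for t in ['jar']:
  for c in ['scene','side','wrist']:
    for q in models.boxes_of(c,t)[:5]: print(c,round(q['score'],2),np.round(q['xyz']))
E
```

```text
t 27.65 p [553.1  -6.9 311.1] x [ 0.001  1.    -0.001] z [ 0.001 -0.001 -1.   ] g 8.9 F [-0.6 -5.5  1.9]
[281 188] [234 190]
(290, 844, 3)
scene 0.87 [ 511. -150.   50.]
scene 0.65 [397. -84.  52.]
scene 0.57 [ 443. -345.   21.]
scene 0.55 [621. -21.  64.]
side 0.84 [ 525. -122.   60.]
side 0.83 [641.  16.  58.]
wrist 0.98 [ 709. -198.   48.]
wrist 0.9 [ 517. -118.   43.]
wrist 0.9 [404. -76.  46.]
wrist 0.76 [658. -28.  57.]
```

move_arm --motion '[{"dp": [0.0,-1.35,0.3],"yaw": 0.0},{"dp": [0.0,-2.7,0.72],"yaw": 0.0},{"dp": [0.0,-4.05,1.3],"yaw": 0.0},{"dp": [0.0,-5.3,2.02],"yaw": 0.0},{"dp": [0.0,-6.48,2.88],"yaw": 0.0},{"dp": [0.0,-7.58,3.83],"yaw": 0.0},{"dp": [0.0,-8.55,4.9],"yaw": 0.0},{"dp": [0.0,-9.4,6.05],"yaw": 0.0},{"dp": [0.0,-10.1,7.3],"yaw": 0.0},{"dp": [0.0,-10.7,8.6],"yaw": 0.0}]'

```text
time_s: 28.95
eef_pos: [445.8, -5.3, 224.7]
tool_rot: [2.221, 2.222, 0.003]
wrist_force: [0.4, -0.8, 0.1]
grip_width: 9.0
```

move_arm --motion '[{"dp": [0.0,-0.28,0.7],"yaw": 0.0},{"dp": [0.0,-0.48,1.36],"yaw": 0.0},{"dp": [0.0,-0.65,2.0],"yaw": 0.0},{"dp": [0.0,-0.8,2.7],"yaw": 0.0},{"dp": [0.0,-0.8,2.8],"yaw": 0.0},{"dp": [0.0,-0.8,2.8],"yaw": 0.0}]'

```text
time_s: 29.55
eef_pos: [438.5, -5.4, 198.1]
tool_rot: [2.22, 2.221, 0.004]
wrist_force: [0.8, 1.9, 8.1]
grip_width: 8.7
```

move_arm --motion '[{"dp": [0.0,0.0,0.0],"yaw": 0.0},{"dp": [0.0,0.0,0.0],"yaw": 0.0},{"dp": [0.0,0.0,0.0],"yaw": 0.0},{"dp": [0.0,0.0,0.0],"yaw": 0.0},{"dp": [0.0,0.0,-2.0],"yaw": 0.0},{"dp": [0.0,0.0,-6.0],"yaw": 0.0},{"dp": [3.0,2.0,-10.0],"yaw": 0.0},{"dp": [6.0,4.0,-13.0],"yaw": 0.0},{"dp": [9.0,7.0,-13.0],"yaw": 0.0},{"dp": [9.0,9.0,-13.0],"yaw": 0.0}]' --grip 0.4

```text
time_s: 30.55
eef_pos: [528.6, 89.4, 328.0]
tool_rot: [-2.214, -2.228, -0.006]
wrist_force: [-0.9, -0.8, 0.8]
grip_width: 34.0
```

```bash
python3 - <<'E'
from h import *
p,R=st();Pw,_=cap('wrist','w13');Ps,_=cap('scene','s5');Pd,_=cap('side','d5')
w=cv2.imread('pics/raw_w13.png')[60:320,130:512]
w0=cv2.imread('pics/raw_w12.png')[40:300,230:512]
s=cv2.imread('pics/raw_s5.png');d=cv2.imread('pics/raw_d5.png')
u=proj(Ps,[620,-20,80]).astype(int);v=proj(Pd,[600,-10,80]).astype(int)
s=s[u[1]-50:u[1]+50,u[0]-60:u[0]+60];d=d[v[1]-50:v[1]+50,v[0]-60:v[0]+60]
f=lambda i,h:cv2.resize(i,(400,h),interpolation=cv2.INTER_CUBIC)
cv2.imwrite('pics/comp.png',np.vstack([np.hstack([f(s,300),f(d,300)]),np.hstack([f(w,290),f(w0,290)])]))
for c in ['wrist','scene','side']:
    for q in models.boxes_of(c,'sleeve_a')[:8]: print(c,round(q['score'],2),np.round(q['xyz']))
E
```

```text
t 30.55 p [528.6  89.4 328. ] x [-0.006  1.     0.003] z [ 0.002  0.003 -1.   ] g 34.0 F [-0.9 -0.8  0.8]
scene 0.54 [522.  -5. 208.]
side 0.46 [604.  10. 126.]
```

View pics/comp.png

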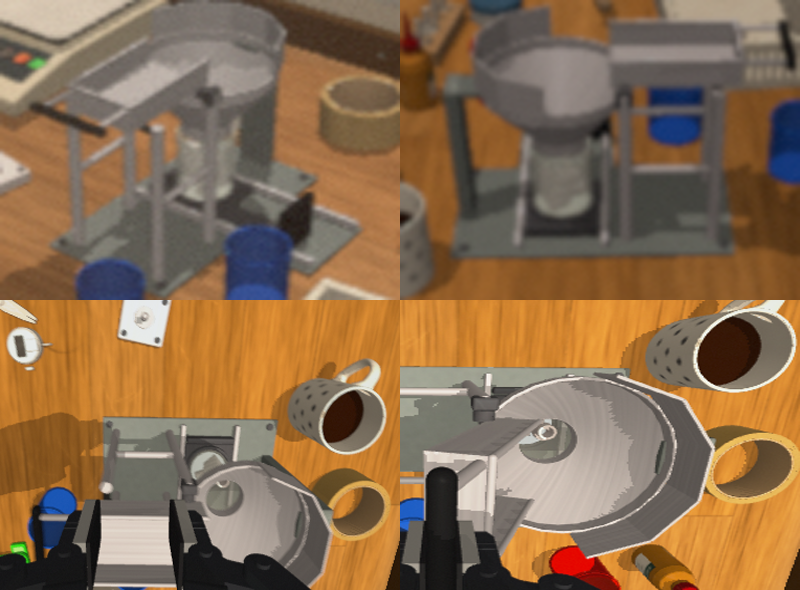

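move_arm --motion '[{"dp": [-4.0,2.0,-1.0],"yaw": 0.0},{"dp": [-8.0,4.0,-1.0],"yaw": 0.0},{"dp": [-12.0,6.0,-1.0],"yaw": 0.0},{"dp": [-16.0,8.5,-1.0],"yaw": 0.0},{"dp": [-17.4,9.3,-1.0],"yaw": 0.0},{"dp": [-17.4,9.3,-1.0],"yaw": 0.0},{"dp": [-17.4,9.3,-1.0],"yaw": 0.0}]'

```text
time_s: 31.55
eef_pos: [619.4, -89.3, 337.0]
tool_rot: [-2.221, -2.22, -0.001]
wrist_force: [-0.8, 0.6, -0.2]
grip_width: 34.3
```

```bash
python3 - <<'E'
from h import *
p,R=st();P,im=cap('wrist','w14')
for t in ['sleeve_a','batch_1_mid','jar','stand']:
    for q in models.boxes_of('wrist',t)[:8]: print(t,round(q['score'],2),np.round(q['xyz']),proj(P,q['xyz']).round())
g=cv2.cvtColor(im,cv2.COLOR_BGR2GRAY);e=cv2.createCLAHE(3,(4,4)).apply(g)
c=cv2.HoughCircles(cv2.resize(g,None,fx=3,fy=3,interpolation=cv2.INTER_CUBIC),cv2.HOUGH_GRADIENT,1,15,param1=80,param2=28,minRadius=8,maxRadius=60)
if c is not None:
    for x,y,r in c[0]/3:
        if np.hypot(*(np.array([x,y])-proj(P,[622,-5,98])))<45: print('circ',x.round(1),y.round(1),r.round(1))
print('spout',proj(P,[622,-5,98]),'r',abs(proj(P,[645,-5,98])-proj(P,[622,-5,98])))
u=proj(P,[622,-5,98]).astype(int)
print(g[u[1]-24:u[1]+24:2,u[0]-24:u[0]+24:2])
E
```

```text
t 31.55 p [619.4 -89.3 337. ] x [0.    1.    0.001] z [-0.001  0.001 -1.   ] g 34.3 F [-0.8  0.6 -0.2]
batch_1_mid 0.55 [650.   1.  32.] [280.  83.]
jar 0.78 [ 525. -149.   40.] [196. 189.]
jar 0.7 [648. -13.  22.] [278.  94.]
jar 0.68 [387. -85.  52.] [ 93. 148.]
jar 0.67 [ 718. -215.   44.] [321. 230.]
jar 0.48 [ 445. -336.   19.] [160. 286.]
jar 0.43 [635.   6.  71.] [271.  78.]
jar 0.28 [519.  -4. 193.] [145.  84.]
stand 0.74 [602.  -3. 191.] [239.  84.]
stand 0.61 [626. -10.  36.] [263.  92.]
circ 276.5 88.8 19.8
circ 272.8 94.2 15.7
circ 271.2 83.5 12.4
circ 281.5 93.8 7.2
circ 276.2 82.8 9.1
circ 264.5 95.2 7.6
circ 283.8 98.8 5.3
circ 275.2 102.5 7.3
spout [260.31011476  87.30740014] r [1.94533712e+01 7.16246325e-03]
[[146 147 146 147 148 145 140 138 137 139 141 135 135 135 133 130 130 130
  133 128 128 132 125 126]
 [145 146 146 146 147 146 145 142 138 136 136 138 138 133 134 132 129 130
  131 131 126 130 129 125]
 [144 145 145 145 146 147 146 145 144 140 137 136 138 138 132 134 132 128
  130 130 130 126 131 126]
 [144 143 145 145 146 146 146 146 145 145 141 136 134 136 138 
[... 1359 characters left out ...]
56 156 158 158 158 157 158 158 157 159 178 223 224 224 224 220 218
  208 164 149 132 223 179]
 [157 157 157 157 158 158 159 159 160 159 159 150 220 219 215 213 206 194
  177 134 171 176 147 194]
 [158 158 159 159 159 159 160 161 162 161 160 130 156 206 193 179 165 139
  139 173 175 123 178 137]
 [158 159 159 161 161 161 161 161 162 162 162 163 141 160 142 130 173 174
  175 176 175 175 156 162]
 [160 160 162 161 162 162 162 162 163 164 166 166 163 132 174 176 175 175
  175 175 175 175 174 175]
 [162 162 161 162 161 163 163 164 166 166 167 168 170 167 152 175 175 175
  175 175 175 174 173 124]
 [162 162 162 162 163 164 165 166 166 168 168 170 168 165 166 102 140 175
  175 173 166 106  96  94]]
```

```bash
python3 - <<'E'
from h import *
P=load('w14');im=cv2.imread('pics/raw_w14.png');g=cv2.cvtColor(im,cv2.COLOR_BGR2GRAY)
# tray interior at z=192
q=np.float32([proj(P,X) for X in [(484,24,192),(588,24,192),(588,-34,192),(484,-34,192)]]);print(q.round())
t=cv2.warpPerspective(g,cv2.getPerspectiveTransform(q,np.float32([[0,0],[52,0],[52,29],[0,29]])),(52,29));print('tray std',t.std().round(1));print(t[::4,::4])
ch=" .:-=+*#%@"
for r in g[68:110]: print(''.join(ch[min(9,max(0,(int(v)-70)//16))] for v in r[255:298]))
E
```

```text
[[101.  50.]
 [221.  50.]
 [224. 119.]
 [111. 119.]]
tray std 14.5
[[142 144 145 145 147 148 149 150 149 200 196 197 191]
 [194 197 197 198 199 200 201 203 203 205 206 208 210]
 [193 194 195 196 197 199 200 200 202 203 204 205 206]
 [189 192 192 192 194 196 197 199 199 202 203 204 206]
 [196 196 197 198 198 200 201 201 202 203 204 205 207]
 [193 193 195 195 197 199 199 201 202 204 205 206 208]
 [195 197 196 198 199 199 201 203 204 205 207 209 209]
 [202 202 202 204 204 206 207 208 209 210 211 212 212]]
==========---------------------------------
===========------::..  ..:-----------------
============-=-.  ..        .:-------------
============:  .:-==-..        :-----------
==========-. .-===++=:-:        .-=--------
=========: .-==++++++==-=:        ----=----
========:.-==+++++++++-=+++: ..    :---=---
=======::==+++++++++++=+=+**=. .    :--=---
======-:=++++++*+++++++*+****=..     :-==--
=====--*#%%%@@@@@@%++++=*+****=..     -==--
=====:*%%@@@@@@@@@@###++**#*+**=...   .==--
====:=#@@@@@@@@@@@@%%%+==+**++**+..    -=-=
====:**%@@@@@@@@%%%%%%*==+++++***-.    .===
===:+**#@@@@@@%%%%%%
[... 555 characters left out ...]
*#%%%@@@@@@@@@****==@#+*****-.+*=.    .=
+-**%@@@@@@@@@@@@*+***.#@+*****-:*+- .   .+
++=*@@@@@@@@@@@@@+++**:#@%****=:+*+: .   :=
++-*%@@@@@@@@@@@@%++*=:-%@@*=-=**+=: .  .==
++-**@@@@@@@@@@%%#==*+:*=@@@****=++ .   .+=
++++*@@@@@@%%%%##*-=**-**=##*++--*+..  .-++
+++-*#@%%%%%##***+-=**-=*****+=:*+:.   .+++
+++-=+%%%##**++=-=+****-***=-:=**-..  .-+++
++++:*##**++=-=+********=+******=...  .++++
+++++=+++=--=************+++**+=...  .=++++
+++++::--=+******************+=.... .:+++++
+****+:-*********************=.... .:++++++
+*****+:+*******************=......:+++++++
********:+****************+-......:++++++++
********+--*************+:.......-+++++++++
*******+**+::=+*******=:.......:+++++++++++
```

```bash
python3 -c "
from h import *
st();print(job_done())"
```

```text
t 31.8 p [619.8 -88.5 337.6] x [-0.002  1.     0.   ] z [ 0.001  0.    -1.   ] g 33.7 F [ 0.3  0.4 -0.3]
the job is handed in; nothing more can be done
None
```

I ran the whole sequence and handed the job in at 31.8 s with the arm clear. I could not confirm by eye that all six sleeves are in the jar.

- **Full-bore sleeve:** this was the one farther from the gauge. It went down the pin to about the shoulder (tool stopped near z = 23 mm, no resistance). I then released it in the level tray, where all six sleeves were visible.
- **Undersize sleeve:** it is in the white reject tray, confirmed in a picture.
- **Carriage:** I pushed it until it stopped against about 17 N, so I take it as home.
- **Tipping:** I raised the tray by its handle to about 1.2 rad, held it there for about a second, lowered it to its rest and let go.

**Last checks:**
- The tray and the funnel cone are empty, and nothing is stuck in the spout.
- The clear jar stands upright under the spout.
- The tally counter is where it was. I did not move near the tape roll and did not check it again.
- Looking down the spout I could make out only three sleeves, lying deep in the jar. The other three are presumably underneath, since no sleeve showed up anywhere else.
- The detector gave two weak hits that disagree: one in the tray (score 0.54) and one near the spout (score 0.46). The close-up pixel checks contradicted both.

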